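Index the drilling jig to its longest stop and bring the blank up to it

TASK

Set the drilling jig for the next hole: with a fingertip on the knurled rim of the stop turret, turn it click by click until the longest stop screw has clicked in pointing straight down the lane at the wooden blank. Then push the blank along the lane with a fingertip until its end rests against that screw. Only touch and push - grip and lift nothing, keep off the stop screws (they are set), and leave the tools and off-cuts lying round the jig where they are.

Things in the scene. Friction and masses are not known exactly. Their poses are not given: they have to be found in the camera images.
- jig: Jig fixed to the table: plywood base 124 x 375 mm, top 12 mm above the mat. Origin on the mat under the lane; x across (fence, 42 mm high above the mat, on the +x side), y along the lane toward the turret, z up. Lane 42 mm wide (x -21 to +21), y -157 to +43 mm, between fence and a guide strip 21 mm high; open at its -y end. A bush plate bridges it at y -27 to +3 mm, z 44 to 58 mm.
- wheel_center (a point): Centre of the turret's knurled aluminium wheel, on its upright axis, half-way up the rim: jig x 0, y +125 mm, 48 mm above the mat. Wheel 90 mm across, rim 36 to 60 mm above the mat, cap to 69 mm. It turns endlessly, either way. About 1.5 N along the rim carries it over a click: a fingertip pressed on with 5 to 8 N (friction about 1) and drawn along the rim turns it.
- turret (a joint): Turret angle, rad, growing anticlockwise from above; 0 when the longest screw points straight down the lane (jig -y). A spring plunger clicks it in every 1.047 rad (60 degrees); let go between, it falls into the nearest click. It starts clicked in near +1.05 or +2.09, so it needs one or two clicks clockwise.
- stop_screws: The six steel stop screws, 8 mm thick, that stick out level all round the turret every 60 degrees below the wheel, axes 24 mm above the mat (tops at 28 mm). Their round tips lie 74 (the longest), 66, 57, 50, 55 and 62 mm from the turret's axis, counted anticlockwise from above. Not to be touched by the robot.
- long_screw_tip (a point): Tip of the longest stop screw, 74 mm from the turret's axis, 24 mm above the mat.
- stop_point (a point): Point fixed on the jig where the tip of the longest screw stands when it is clicked in facing the lane: jig x = 0, y = +51 mm, 24 mm above the mat.
- blank_center (a point): Centre of the blank, a loose plain wooden block 38 x 120 x 19 mm (about 50 g) lying in the lane on the jig's base (its top 31 mm above the mat); axes: x across, y along its length toward the turret, z up. It slides under the bush plate.
- blank_front (a point): Middle of the blank's end face toward the turret (60 mm from its centre along y).
- blank_rear (a point): Middle of the blank's other end face, where it is pushed (60 mm from its centre along -y).
- tape_measure: Loose yellow tape measure 43 x 90 x 62 mm standing behind the jig's fence; leave it. Origin under its middle.
- screwdriver: Loose red screwdriver 26 x 228 x 26 mm, lying in front of the jig's lane; leave it. Origin under its middle, y along it.
- spare_block: Loose dark wooden off-cut 50 x 50 x 32 mm behind the fence; leave it. Origin under its middle.
- short_offcut: Loose small wooden off-cut 34 x 50 x 20 mm behind the fence; leave it. Origin under its middle.
- pencil: Loose red pencil 8 x 150 x 8 mm lying in front of the jig, before the turret; leave it. Origin under its middle, y along it.

How it is judged (in metres and radians):
On the way:
1. the longest stop screw is clicked in, facing down the lane (tip within 3 mm of its place, turret at rest) (horizontal distance between long_screw_tip and stop_point below 0.003 m and velocity of joint turret between -0.1 and 0.1 rad/s), for 0.3 s.
At the end, for the whole second after the job is handed in: The longest stop screw is clicked in facing the lane (tip within 3 mm of its place) and the blank lies flat in the lane with its end against that screw (gap under 2.5 mm), everything at rest (horizontal distance between long_screw_tip and stop_point below 0.003 m and y of blank_front in the frame of stop_point between -0.0025 and 0.003 m and horizontal distance between blank_front and stop_point below 0.006 m and angle between the y axis of blank_center and the y axis of jig, either way round below 0.05 rad and angle between blank_center's own z axis and vertical below 0.05 rad and z of blank_center in the frame of jig below 0.0245 m and linear speed of blank below 0.01 m/s and velocity of joint turret between -0.05 and 0.05 rad/s); the robot touches nothing.
It fails at once if the blank was lifted or tipped (more than 8 mm off the base, or 0.2 rad) (z of blank_center in the frame of jig above 0.0295 m or angle between blank_center's own z axis and vertical above 0.2 rad).
It fails at once if the robot touched the stop screws (contact force between stop_screws and the arm above 1 N or contact force between stop_screws and the fingers above 1 N).
It fails at once if a tool or off-cut beside the jig was moved more than 20 mm (distance of any of tape_measure, screwdriver, spare_block, short_offcut, pencil from where it was at the start of the episode above 0.02 m).
It also fails if it takes over 69 s, if anything falls off the work surface, if the arm or the gripper's body presses on something with over 40 N, if the wrist force passes 120 N, or if a joint passes its speed limit or range.

ROBOT

A 7-joint arm with a two-finger parallel gripper is mounted at the origin on a cart in front of the work surface, level with it; the furniture and walls round the work are solid. World frame = base frame: x ahead of the robot, y to its left, z up, the work surface at z = 0. Lengths are in mm, angles in rad, forces in N, time in s.
With the tool pointing down it reaches from about 350 to 900 mm from the base axis. Payload 8.1 kg.
Tool frame: the origin (TCP) lies at the centre of the arm's flange, where the gripper is bolted on; the fingertips stand 178 mm ahead of it and the grasp point (between the pads) lies 159 mm ahead of it; z points along the fingers, y is the line along which they close (so a half turn about z gives the same grasp; the last joint's range is limited). The gripper opens to 92 mm and grips with 3 to 60 N. Pads are 19 mm wide; open, the fingers measure 130 mm over their backs; the gripper's body (75 mm by 190 mm) begins 47 mm behind the grasp point.
Start: joints at [1.178, 0.434, 0.025, 1.573, -0.012, 1.134, -0.075], TCP at [178.576, -598.952, 404.742] pointing down, gripper open.
Joint ranges: [-2.62, 2.62], [-0.44, 2.09], [-1.27, 1.32], [0.08, 2.57], [-1.32, 4.46], [0.12, 2], [-2.74, 2.74]. Speed limits (rad/s): [2.22, 2.22, 3.01, 3.01, 3.14, 3.14, 3.14].

INTERFACE

Orientations are given as a unit quaternion [w, x, y, z].
In Python, from station import readout, optics, r gives the robot as it stands. The module is installed in compiled form; this text tells all that it offers.
- The arm moves only by the tool carry_out, never from a script. Its argument "increments" is a list of rows, each a list of 6 numbers: the shift along the world's x, y, z in cm, then the turn, a rotation vector about the world's x, y, z in rad. In form: [[dx, dy, dz, wx, wy, wz], ...]. A call has 1 to 20 rows; each row shifts and turns the commanded pose from where the row before left it; what a row does not reach is not made up. A row lasts 1/10 s, in which the tool goes at most 50 mm and 8.59 degrees, less where a joint would pass 70% of its speed; a pose out of reach is approached as far as the arm can. A call is refused whole if a number of a shift passes 5 or a number of a turn 0.15, either way. A call with a gripper value outside its range is refused whole. "hand" is the gripper command: -1 is fully open, 1 is shut, values between are in proportion, set as the call begins (left out, the last holds). The fingers move at their own pace and stop on an object; "squeeze" is the grip in N (left out, the last holds). Time passes only in rows, so rows that do not move let the fingers close. It gives the time, the measured TCP pose, the force, the opening and the grip force at its end, in the units of the state.
- readout.observe(): the state, without advancing time (a new reading comes with each control period).
- optics.grab_frame(name): name is "scene" or "top"; returns the picture (420x560x3 uint8, red, green, blue); there is no depth.
- optics.calibration(name): a dict with "vertical_fov" (degrees; the focal length in pixels is half the picture's height over the tangent of half this angle, whatever the lens; pixels are square), "cx", "cy" (the principal point, pixels), "extrinsics" (4x4, takes a point from camera to world coordinates). Camera axes: x right, y down, z forward; pixel columns grow to the right and rows downward; lengths in mm; the calibration is good to about 2 mm. A picture is of the moment at which its call begins. calibration takes no time and is no camera call.
- r.hand_in(): hands the job in; it is judged then, once.
The state is a dict: "clock": time; "joint_pos": joint angles; "joint_vel": joint speeds; "joint_torque": joint torques, N m; "ee_pos": TCP position; "eef_rot": TCP orientation; "ft_force": force on the tool from outside, world axes, zero at the start; "ft_torque": the same for the moment, N m; "grip_width": finger opening in mm; "grip_force": force on a finger pad.
Only numpy, scipy, OpenCV 4.12 (cv2) and the standard library are available. Lean on these libraries where they do the work, as an engineer would, in place of code of your own. Each camera call takes 0.05 s, during which the arm holds its last target. There are 200 camera calls.

## Working session

There is one attempt and no reset: what is moved stays moved. The work goes in short steps, Python scripts to look and compute and a tool call to move; the robot and the scene stay as the last step left them, time stands still between calls to the robot, and variables do not carry over. Pictures are saved under pics/ and viewed, at most 10 in all, crops included, and the job is handed in when it is done.

Besides the shell and the picture viewer there is one more tool, called after "Request:" by a JSON object that holds its "name" and its "arguments". carry_out: Moves the arm, as the interface text tells. Its arguments: {"type":"object","properties":{"increments":{"type":"array","items":{"type":"array","items":{"type":"number"}}},"hand":{"type":"number"},"squeeze":{"type":"number"}},"required":["increments"]}

```bash
mkdir -p pics; python3 - <<'E'
from station import readout, optics, r
import cv2,numpy as np
for n in("scene","top"):
    im=optics.grab_frame(n); cv2.imwrite(f"pics/{n}0.png",im[:,:,::-1])
    c=optics.calibration(n); print(n,c["vertical_fov"],c["cx"],c["cy"],np.round(c["extrinsics"],3).tolist())
s=readout.observe(); print({k:np.round(v,3).tolist() for k,v in s.items()})
E
```

```text
scene 44.60485211376549 275.987703638007 215.54449783179052 [[-0.855, -0.338, 0.393, 183.753], [-0.518, 0.532, -0.67, 453.505], [0.018, -0.776, -0.63, 675.451], [0.0, 0.0, 0.0, 1.0]]
top 56.98017373561294 276.806029894245 208.1925769211627 [[0.096, -0.971, 0.218, 379.171], [-0.995, -0.095, 0.016, -186.106], [0.005, -0.218, -0.976, 882.993], [0.0, 0.0, 0.0, 1.0]]
{'clock': 0.1, 'joint_pos': [1.178, 0.435, 0.025, 1.574, -0.012, 1.134, -0.075], 'joint_vel': [-0.001, -0.002, 0.001, -0.003, -0.001, 0.0, -0.001], 'joint_torque': [0.003, -66.913, 0.988, -31.515, -0.061, 0.038, 0.0], 'ee_pos': [178.528, -598.754, 404.039], 'eef_rot': [-0.001, 0.99, 0.144, -0.0], 'ft_force': [-0.379, 0.141, -0.623], 'ft_torque': [0.007, 0.009, 0.02], 'grip_force': 0.0, 'grip_width': 92.054}
```

View pics/scene0.png

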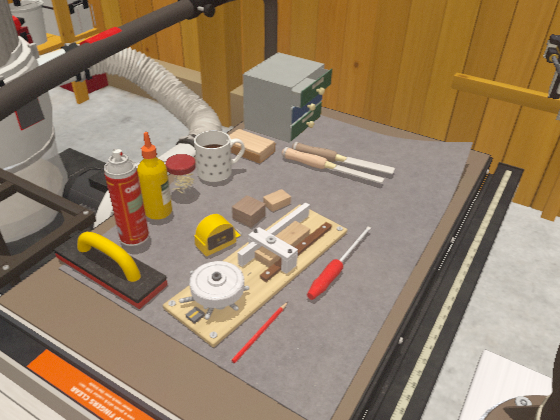

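View pics/top0.png

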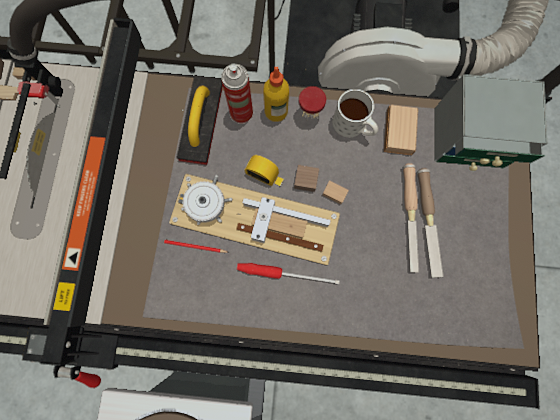

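The top view shows the jig: turret at about (204,202), lane running right to the bush plate at (263,220), and the blank right of the plate near (290,226). I'll find the corners on the z=12 plane and take enlarged crops.

```bash
cat > h.py <<'E'
import cv2,numpy as np
from station import readout, optics, r
def ray(n,uv):
    c=optics.calibration(n); f=210/np.tan(np.radians(c["vertical_fov"]/2)); E=np.array(c["extrinsics"])
    d=np.array([(uv[0]-c["cx"])/f,(uv[1]-c["cy"])/f,1]); return E[:3,3],E[:3,:3]@d
def onz(n,uv,z):
    o,d=ray(n,uv); return (o+d*(z-o[2])/d[2])[:2]
def proj(n,p):
    c=optics.calibration(n); f=210/np.tan(np.radians(c["vertical_fov"]/2)); E=np.array(c["extrinsics"])
    q=E[:3,:3].T@(np.array(p)-E[:3,3]); return np.array([c["cx"]+f*q[0]/q[2],c["cy"]+f*q[1]/q[2]])
E
python3 - <<'E'
from h import *
im=cv2.imread("pics/top0.png"); hsv=cv2.cvtColor(im,cv2.COLOR_BGR2HSV)
m=cv2.inRange(hsv,(12,50,120),(28,200,255)); roi=np.zeros_like(m); roi[170:270,160:345]=255; m&=roi
m[:205,240:]&=0 if False else 255
m=cv2.morphologyEx(m,cv2.MORPH_OPEN,np.ones((2,2)))
cs,_=cv2.findContours(cv2.morphologyEx(m,cv2.MORPH_CLOSE,np.ones((15,15))),0,1)
c=max(cs,key=cv2.contourArea)
P=np.array([onz("top",p[0],12) for p in c],np.float32); R=cv2.minAreaRect(P); print(R,cv2.boxPoints(R).tolist())
for uv in((187,176),(170,223),(328,264),(340,211)): print(uv,onz("top",uv,12))
print("wheel",onz("top",(204,202),60))
cv2.imwrite("pics/c1.png",cv2.resize(im[165:275,160:350],None,fx=4.2,fy=4.2,interpolation=cv2.INTER_CUBIC))
s=cv2.imread("pics/scene0.png"); cv2.imwrite("pics/c2.png",cv2.resize(s[195:350,155:355],None,fx=3.8,fy=3.8,interpolation=cv2.INTER_CUBIC))
E
```

```text
((566.5020751953125, -129.6921844482422), (393.63079833984375, 217.5975341796875), 88.9332046508789) [[454.057861328125, -324.4478454589844], [671.61767578125, -328.49908447265625], [678.9462890625, 65.0634765625], [461.386474609375, 69.11471557617188]]
(187, 176) [630.23940969  45.54407311]
(170, 223) [515.43282936  67.70297801]
(328, 264) [ 457.53472331 -297.98202708]
(340, 211) [ 581.25720807 -317.35307214]
wheel [561.271262   -12.84891262]
```

View pics/c1.png

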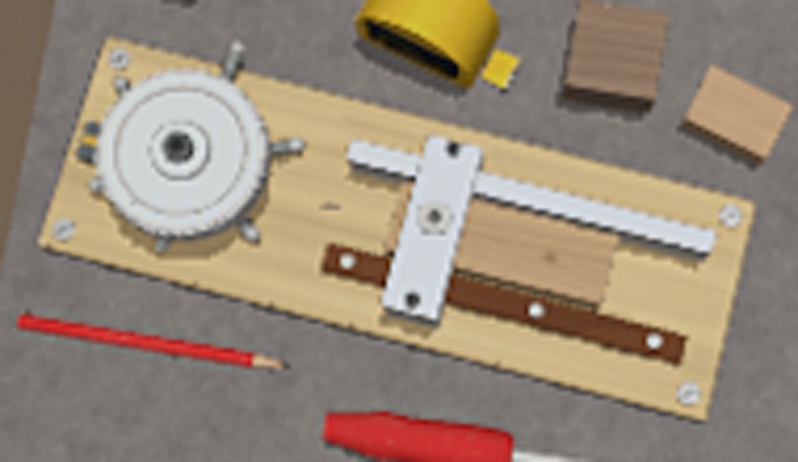

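View pics/c2.png

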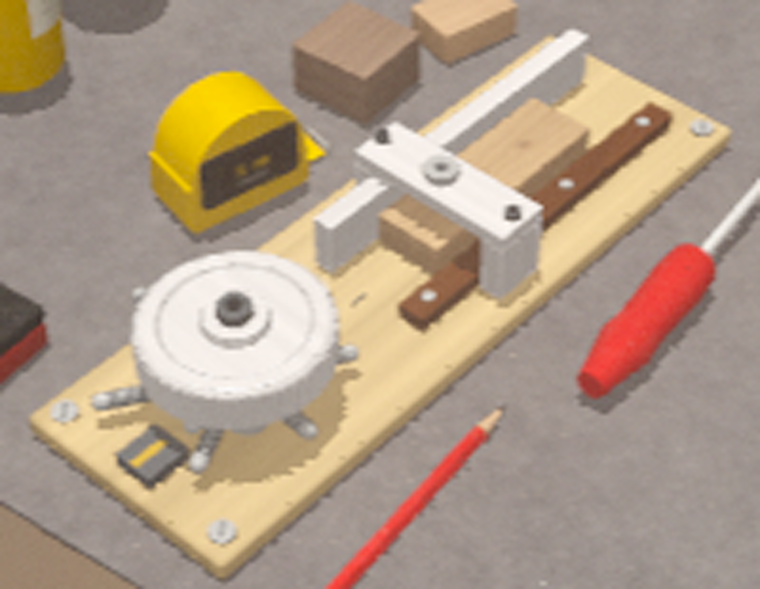

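The crops show a clear jig outline, a long screw at crop (237,45) and others at (297,146), (254,238), (160,247), (92,188) and (118,80). Now I'll get the jig frame and the screw tips in jig coordinates.

```bash
cat >> h.py <<'E'
def jigfit():
    crop=np.array([(108,38),(40,245),(707,419),(752,203)])/4.2+[159.6,164.6]
    W=np.array([onz("top",u,12) for u in crop])
    return W
def up(c): return np.array(c)/4.2+[159.6,164.6]
def up2(c): return np.array(c)/3.8+[154.6,194.6]
E
python3 - <<'E'
from h import *
W=jigfit(); print(W.round(1), [np.linalg.norm(W[i]-W[(i+1)%4]).round(1) for i in range(4)])
# jig corners x: +62,-62 ; long edges -> y dir
yd=(W[0]-W[3])+(W[1]-W[2]); th=np.arctan2(-yd[0],yd[1]); yd/=np.linalg.norm(yd); xd=np.array([yd[1],-yd[0]])
ctr=W.mean(0)
wc=onz("top",up((178,148)),69)
print("th",th,"xd",xd,"yd",yd,"ctr",ctr,"wheel",wc,"wheel rel ctr",(wc-ctr)@xd,(wc-ctr)@yd)
S2=[onz("scene",up2(c),12) for c in((30,418),(224,578),(730,132))]; print("scene corners",np.round(S2,1))
print("scene wheel",onz("scene",up2((234,305)),72))
O=wc-125*yd
f=lambda w:np.round([(w-O)@xd,(w-O)@yd],1)
for c in((237,45),(297,146),(254,238),(160,247),(92,188),(118,80)):
    q=f(onz("top",up(c),26))-[0,125]; print(c,q,"r",np.hypot(*q).round(1),"ang",np.degrees(np.arctan2(q[0],-q[1])).round(1))
print("fence ends",f(onz("top",up((350,147)),42)),f(onz("top",up((714,232)),42)))
print("guide ends",f(onz("top",up((330,244)),21)),f(onz("top",up((685,345)),21)))
print("blank rear",f(onz("top",up((617,235)),31)),f(onz("top",up((600,303)),31)))
print("bridge",[f(onz("top",up(c),58)) for c in((428,138),(482,148),(437,320),(384,310))])
print("blank front scene",[f(onz("scene",up2(c),31)) for c in((382,212),(440,250))])
E
```

```text
[[ 635.6   50.3]
 [ 515.4   69.7]
 [ 456.7 -297.9]
 [ 576.4 -314.5]] [np.float64(121.7), np.float64(372.3), np.float64(120.8), np.float64(369.6)]
th -0.15951448702518733 xd [ 0.98730452 -0.15883888] yd [0.15883888 0.98730452] ctr [ 546.02176322 -123.09241883] wheel [563.62454735  -9.73955626] wheel rel ctr -0.6255329948990984 114.70979979511539
scene corners [[ 635.4   54.4]
 [ 511.4   77.8]
 [ 455.5 -290.6]]
scene wheel [562.78309047  -4.38031296]
(237, 45) [72.2 -3.5] r 72.3 ang 87.2
(297, 146) [ 25.6 -51.3] r 57.3 ang 26.5
(254, 238) [-29.  -43.2] r 52.0 ang -33.9
(160, 247) [-46.5   4. ] r 46.7 ang -94.9
(92, 188) [-24.9  49. ] r 55.0 ang -153.1
(118, 80) [36.5 53.8] r 65.0 ang 145.8
fence ends [28.9 43.4] [  33.3 -154.6]
guide ends [-21.1  42.2] [ -25.6 -155.3]
blank rear [  21.  -105.9] [ -16.9 -105.9]
bridge [array([40.5,  2.9]), array([ 42.5, -25.8]), array([-50.8, -26.6]), array([-52.7,   1. ])]
blank front scene [array([19.8, 12.3]), array([-18.6,  13.7])]
```

```bash
python3 - <<'E'
from h import *
im=optics.grab_frame("top"); cv2.imwrite("pics/top1.png",im[:,:,::-1]); b=im[:,:,::-1].copy()
d=cv2.absdiff(b,cv2.imread("pics/top0.png")); print("diff around wheel",d[170:240,165:240].max())
hsv=cv2.cvtColor(b,cv2.COLOR_BGR2HSV)
def line(pts,z):
    P=np.array([onz("top",p,z) for p in pts],np.float32); vx,vy,x0,y0=cv2.fitLine(P,cv2.DIST_HUBER,0,.01,.01).ravel()
    return np.arctan2(-vx*np.sign(vy),abs(vy)),(x0,y0)
# near long edge of base: last wood row per column (sat-based), subpixel by half-crossing of saturation
sat=hsv[:,:,1].astype(float); g=b[:,:,2].astype(float)-b[:,:,0]
def edge(a0,a1,u0,u1,ch,thr,w=6):
    out=[]
    for u in range(u0,u1):
        v0=a0[1]+(a1[1]-a0[1])*(u-a0[0])/(a1[0]-a0[0]); vs=np.arange(int(v0)-w,int(v0)+w+1); s=ch[vs,u]
        k=np.where(np.diff(s>thr))[0]
        if len(k):
            k=k[np.argmin(abs(vs[k]-v0))]; out.append((u,vs[k]+(thr-s[k])/(s[k+1]-s[k])))
    return out
print("near edge",line(edge(up((40,245)),up((707,419)),175,322,g,35),12))
print("far edge",line(edge(up((108,38)),up((752,203)),220,334,g,35),12))
brown=((b[:,:,2]<125)*255.)
print("guide near",line(edge(up((325,268)),up((685,362)),262,318,brown,128),12))
print("guide far",line(edge(up((330,244)),up((685,335)),275,318,brown,128),21))
E
```

```text
diff around wheel 3
near edge (np.float32(-0.16074798), (np.float32(476.8898), np.float32(-161.90398)))
far edge (np.float32(-0.1601109), (np.float32(605.0635), np.float32(-146.9191)))
guide near (np.float32(-0.1555879), (np.float32(495.16144), np.float32(-210.71037)))
guide far (np.float32(-0.2199728), (np.float32(510.10574), np.float32(-223.41353)))
```

Request:
{"name": "carry_out", "arguments": {"increments": [[2.02, 3.78, 0, 0, 0, 0], [2.02, 3.78, 0, 0, 0, 0], [2.02, 3.78, 0, 0, 0, 0], [2.02, 3.78, 0, 0, 0, 0], [2.02, 3.78, 0, 0, 0, 0], [2.02, 3.78, 0, 0, 0, 0], [2.02, 3.78, 0, 0, 0, 0], [2.02, 3.78, 0, 0, 0, 0], [2.02, 3.78, 0, 0, 0, 0], [2.02, 3.78, 0, 0, 0, 0], [2.02, 3.78, 0, 0, 0, 0], [2.02, 3.78, 0, 0, 0, 0], [2.02, 3.78, 0, 0, 0, 0], [2.02, 3.78, 0, 0, 0, 0], [2.02, 3.78, 0, 0, 0, 0], [0, 0, -4, 0, 0, 0], [0, 0, -4, 0, 0, 0], [0, 0, -4, 0, 0, 0], [0, 0, -4, 0, 0, 0], [0, 0, 0, 0, 0, 0]], "hand": 1, "squeeze": 10}}

```text
clock: 2.15
ee_pos: [479.5, -32.1, 240.7]
eef_rot: [-0.001, 0.989, 0.145, -0.004]
ft_force: [-0.2, -0.9, 0.2]
grip_width: 0.4
grip_force: 0.0
```

Request:
{"name": "carry_out", "arguments": {"increments": [[0, 0, -0.8, 0, 0, 0], [0, 0, -0.8, 0, 0, 0], [0.96, 0.285, 0, 0, 0, 0], [0.96, 0.285, 0, 0, 0, 0], [0, 0, 0, 0, 0, 0], [0, 0, 0, 0, 0, 0]]}}

```text
clock: 2.75
ee_pos: [501.4, -26.0, 229.3]
eef_rot: [0.0, 0.99, 0.144, 0.001]
ft_force: [-0.1, -0.1, -0.7]
grip_width: 0.3
grip_force: 0.0
```

```bash
python3 - <<'E'
from h import *
s=optics.grab_frame("scene")[:,:,::-1]; t=optics.grab_frame("top")[:,:,::-1]
a=cv2.resize(s[180:350,130:290],None,fx=2.5,fy=2.5,interpolation=cv2.INTER_CUBIC); c=cv2.resize(t[150:320,140:300],None,fx=2.5,fy=2.5,interpolation=cv2.INTER_CUBIC)
cv2.imwrite("pics/d1.png",np.hstack([a,c]))
print(readout.observe()["joint_pos"])
E
```

```text
[ 0.18144645  0.48891408 -0.31139958  2.03732543  0.24057768  0.6494781
 -1.5694522 ]
```

View pics/d1.png

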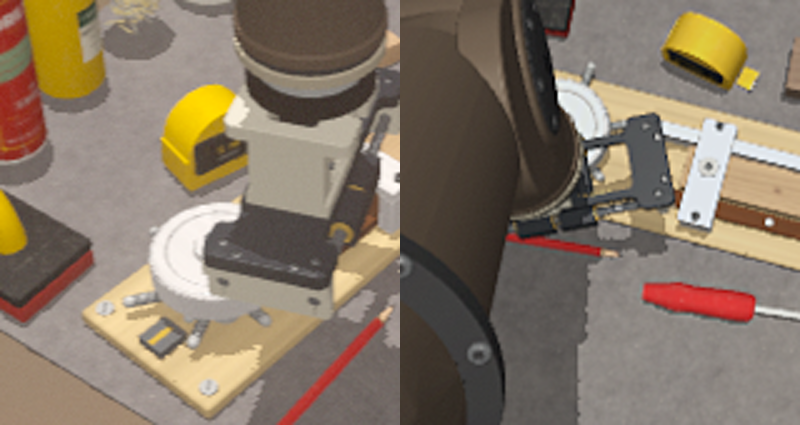

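The fingers hang next to the rim (left view), clear of the screws and the tape measure. Creeping in to contact.

Request:
{"name": "carry_out", "arguments": {"increments": [[0.19, 0.057, -0.4, 0, 0, 0], [0.19, 0.057, 0, 0, 0, 0], [0.19, 0.057, 0, 0, 0, 0], [0.1, 0.03, 0, 0, 0, 0], [0, 0, 0, 0, 0, 0]]}}

```text
clock: 3.35
ee_pos: [507.7, -24.2, 224.8]
eef_rot: [0.0, 0.99, 0.144, 0.0]
ft_force: [0.0, -0.2, -0.2]
grip_width: 0.6
grip_force: 0.0
```

Request:
{"name": "carry_out", "arguments": {"increments": [[0.1, 0.03, 0, 0, 0, 0], [0.1, 0.03, 0, 0, 0, 0], [0.1, 0.03, 0, 0, 0, 0], [0, 0, 0, 0, 0, 0]]}}

```text
clock: 3.75
ee_pos: [510.6, -23.3, 224.8]
eef_rot: [0.0, 0.99, 0.144, 0.0]
ft_force: [-0.7, 0.8, -0.5]
grip_width: 0.4
grip_force: 0.0
```

Request:
{"name": "carry_out", "arguments": {"increments": [[0.1, 0.03, 0, 0, 0, 0], [0.1, 0.03, 0, 0, 0, 0], [0, 0, 0, 0, 0, 0]]}}

```text
clock: 4.05
ee_pos: [512.1, -22.9, 224.6]
eef_rot: [0.0, 0.99, 0.144, -0.001]
ft_force: [-3.5, -0.1, 2.5]
grip_width: 0.3
grip_force: 1.5
```

Request:
{"name": "carry_out", "arguments": {"increments": [[0.1, 0.03, 0, 0, 0, 0], [-0.08, 0.31, 0, 0, 0, -0.06], [-0.06, 0.31, 0, 0, 0, -0.06], [-0.04, 0.32, 0, 0, 0, -0.06], [-0.03, 0.32, 0, 0, 0, -0.06]]}}

```text
clock: 4.55
ee_pos: [510.5, -9.8, 224.6]
eef_rot: [0.0, 1.0, 0.024, -0.001]
ft_force: [-4.3, 0.1, 3.0]
grip_width: 0.7
grip_force: 2.5
```

```bash
python3 - <<'E'
from h import *
s=optics.grab_frame("scene")[:,:,::-1]
cv2.imwrite("pics/s2.png",s)
print(cv2.absdiff(cv2.imread("pics/d1.png")[:425,:400],cv2.resize(s[180:350,130:290],None,fx=2.5,fy=2.5,interpolation=cv2.INTER_CUBIC))[270:370,90:200].mean())
print(readout.observe()["ft_force"])
E
```

```text
19.497060606060607
[-7.10710045  1.56716882  4.38894663]
```

```bash
cat >> h.py <<'E'
def prof(n,img,wc=(563,-8),th=-0.16,rs=(50,75)):
    # silvery fraction along radius per jig-angle (deg, 0 = lane, ccw)
    hsv=cv2.cvtColor(np.ascontiguousarray(img),cv2.COLOR_BGR2HSV); out={}
    for a in range(0,360,4):
        t=np.radians(a)+th-np.pi/2
        px=np.array([proj(n,(wc[0]+q*np.cos(t),wc[1]+q*np.sin(t),25)) for q in range(*rs,2)],np.float32)
        s=cv2.remap(hsv[:,:,1],px[:,0].copy(),px[:,1].copy(),cv2.INTER_LINEAR).ravel()
        out[a]=int((s<60).sum())
    return out
E
python3 - <<'E'
from h import *
for f,n in(("scene0","scene"),("s2","scene"),("top0","top")):
    o=prof(n,cv2.imread(f"pics/{f}.png")); print(f,[o[a] for a in range(0,360,4)])
E
```

```text
scene0 [5, 6, 8, 10, 10, 11, 12, 13, 13, 13, 13, 13, 13, 13, 13, 13, 13, 13, 13, 13, 13, 13, 13, 13, 13, 13, 13, 13, 13, 10, 8, 6, 4, 2, 0, 3, 9, 10, 0, 0, 0, 0, 0, 7, 11, 1, 2, 11, 12, 5, 3, 5, 3, 0, 0, 0, 0, 0, 0, 0, 0, 0, 0, 0, 0, 1, 1, 1, 1, 1, 0, 0, 0, 0, 0, 0, 0, 0, 0, 0, 0, 1, 2, 1, 0, 0, 0, 1, 3, 4]
s2 [8, 13, 13, 13, 13, 13, 13, 13, 13, 13, 13, 13, 13, 13, 13, 13, 13, 13, 13, 13, 13, 13, 13, 13, 13, 13, 13, 13, 13, 11, 8, 5, 13, 12, 9, 0, 0, 1, 0, 0, 0, 0, 0, 7, 11, 1, 2, 11, 12, 5, 0, 0, 0, 0, 0, 0, 0, 0, 0, 0, 0, 0, 0, 2, 2, 2, 1, 1, 1, 1, 0, 0, 0, 0, 3, 3, 4, 4, 5, 5, 6, 7, 8, 4, 5, 9, 10, 6, 9, 10]Traceback (most recent call last):
  File "<stdin>", line 3, in <module>
  File "h.py", line 22, in prof
    px=np.array([proj(n,(wc[0]+q*np.cos(t),wc[1]+q*np.sin(t),25)) for q in range(*rs,2)],np.float32)
                 ~~~~^^^^^^^^^^^^^^^^^^^^^^^^^^^^^^^^^^^^^^^^^^^^
  File "h.py", line 9, in proj
    c=optics.calibration(n); f=210/np.tan(np.radians(c["vertical_fov"]/2)); E=np.array(c["extrinsics"])
ValueError: time passes only in moves, steps and waits
```

Request:
{"name": "carry_out", "arguments": {"increments": [[0, 0.42, 0, 0, 0, -0.08], [0.03, 0.42, 0, 0, 0, -0.08], [0.06, 0.42, 0, 0, 0, -0.08], [0.1, 0.41, 0, 0, 0, -0.08], [0, 0, 0, 0, 0, 0]]}}

```text
clock: 5.1
ee_pos: [512.7, 7.6, 224.5]
eef_rot: [0.0, 0.991, -0.135, -0.001]
ft_force: [-4.4, 0.8, 1.9]
grip_width: 0.1
grip_force: 2.4
```

```bash
cat > chk.py <<'E'
from h import *
import sys
s=optics.grab_frame("scene")[:,:,::-1]; cv2.imwrite(f"pics/{sys.argv[1]}.png",s)
o=prof("scene",s); print({a:o[a] for a in range(60,260,4)}); st=readout.observe()
print(st["clock"],st["ee_pos"],st["ft_force"],st["eef_rot"])
E
python3 chk.py s3
```

```text
{60: 13, 64: 13, 68: 13, 72: 13, 76: 13, 80: 13, 84: 13, 88: 13, 92: 13, 96: 13, 100: 13, 104: 13, 108: 13, 112: 13, 116: 13, 120: 13, 124: 13, 128: 13, 132: 10, 136: 7, 140: 5, 144: 4, 148: 4, 152: 2, 156: 1, 160: 1, 164: 0, 168: 3, 172: 7, 176: 11, 180: 1, 184: 3, 188: 12, 192: 12, 196: 5, 200: 3, 204: 2, 208: 0, 212: 0, 216: 0, 220: 0, 224: 0, 228: 0, 232: 1, 236: 0, 240: 0, 244: 0, 248: 0, 252: 0, 256: 0}
5.15 [512.63269157   7.31242738 224.51859335] [-5.80039119  1.05236665  2.83822525] [ 1.97878981e-04  9.91057187e-01 -1.33435119e-01 -8.25677519e-04]
```

Request:
{"name": "carry_out", "arguments": {"increments": [[0.13, 0.4, 0, 0, 0, -0.08], [0.16, 0.39, 0, 0, 0, -0.08], [0.19, 0.38, 0, 0, 0, -0.08], [0.22, 0.36, 0, 0, 0, -0.08], [0, 0, 0, 0, 0, 0]]}}

```text
clock: 5.65
ee_pos: [520.1, 23.1, 224.5]
eef_rot: [-0.0, 0.957, -0.29, -0.0]
ft_force: [-4.5, 3.5, 0.9]
grip_width: 0.4
grip_force: 2.5
```

```bash
python3 chk.py s4
```

```text
{60: 13, 64: 13, 68: 13, 72: 13, 76: 13, 80: 13, 84: 13, 88: 13, 92: 13, 96: 13, 100: 13, 104: 13, 108: 13, 112: 13, 116: 13, 120: 11, 124: 10, 128: 11, 132: 10, 136: 8, 140: 9, 144: 13, 148: 13, 152: 10, 156: 10, 160: 8, 164: 3, 168: 0, 172: 7, 176: 11, 180: 1, 184: 2, 188: 11, 192: 12, 196: 5, 200: 0, 204: 0, 208: 0, 212: 1, 216: 1, 220: 0, 224: 0, 228: 0, 232: 0, 236: 0, 240: 0, 244: 0, 248: 0, 252: 0, 256: 0}
5.7 [519.95526547  22.77297517 224.55313629] [-4.59012087  3.48202056  1.60379423] [-6.71503077e-05  9.57413482e-01 -2.88719935e-01 -4.67383002e-04]
```

Request:
{"name": "carry_out", "arguments": {"increments": [[0.25, 0.34, 0, 0, 0, -0.08], [0.28, 0.32, 0, 0, 0, -0.08], [0.3, 0.3, 0, 0, 0, -0.08], [0.32, 0.27, 0, 0, 0, -0.08], [0, 0, 0, 0, 0, 0]]}}

```text
clock: 6.2
ee_pos: [532.0, 35.6, 224.6]
eef_rot: [-0.001, 0.899, -0.438, -0.0]
ft_force: [-3.0, 5.4, 0.0]
grip_width: 0.4
grip_force: 2.8
```

```bash
python3 chk.py s5; python3 - <<'E'
import cv2,numpy as np
s=cv2.imread("pics/s5.png"); cv2.imwrite("pics/e5.png",cv2.resize(s[180:350,130:330],None,fx=3.5,fy=3.5,interpolation=cv2.INTER_CUBIC))
E
```

```text
{60: 13, 64: 13, 68: 13, 72: 13, 76: 13, 80: 13, 84: 13, 88: 12, 92: 10, 96: 9, 100: 10, 104: 13, 108: 13, 112: 13, 116: 11, 120: 13, 124: 13, 128: 13, 132: 2, 136: 5, 140: 5, 144: 4, 148: 1, 152: 0, 156: 0, 160: 0, 164: 0, 168: 0, 172: 7, 176: 11, 180: 1, 184: 2, 188: 12, 192: 12, 196: 5, 200: 1, 204: 0, 208: 0, 212: 0, 216: 0, 220: 0, 224: 0, 228: 0, 232: 0, 236: 0, 240: 0, 244: 0, 248: 0, 252: 1, 256: 3}
6.25 [531.84541529  35.41968037 224.59069675] [-3.02939873  5.16294073 -0.40630859] [-4.70859768e-04  8.99443869e-01 -4.37036024e-01 -1.37977692e-04]
```

View pics/e5.png

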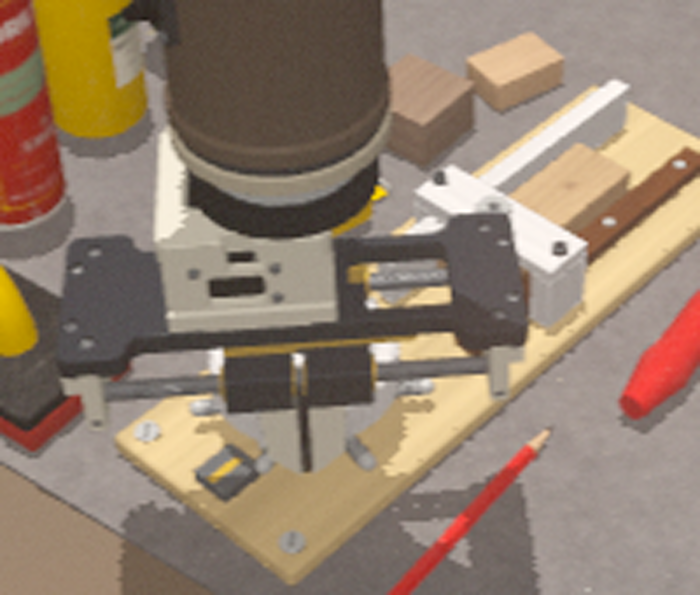

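Request:
{"name": "carry_out", "arguments": {"increments": [[0.3, 0.22, 0, 0, 0, -0.07], [0.31, 0.2, 0, 0, 0, -0.07], [0.33, 0.17, 0, 0, 0, -0.07], [0.34, 0.15, 0, 0, 0, -0.07], [0, 0, 0, 0, 0, 0]]}}

```text
clock: 6.75
ee_pos: [545.1, 43.1, 224.7]
eef_rot: [-0.0, 0.829, -0.559, 0.0]
ft_force: [-2.5, 6.7, -0.5]
grip_width: 0.3
grip_force: 3.1
```

```bash
python3 chk.py s6
```

```text
{60: 13, 64: 13, 68: 13, 72: 13, 76: 13, 80: 13, 84: 12, 88: 9, 92: 5, 96: 3, 100: 7, 104: 13, 108: 13, 112: 13, 116: 13, 120: 12, 124: 13, 128: 13, 132: 9, 136: 0, 140: 0, 144: 0, 148: 1, 152: 0, 156: 0, 160: 0, 164: 0, 168: 0, 172: 5, 176: 11, 180: 2, 184: 3, 188: 12, 192: 12, 196: 5, 200: 0, 204: 0, 208: 0, 212: 0, 216: 0, 220: 0, 224: 0, 228: 0, 232: 0, 236: 3, 240: 3, 244: 0, 248: 0, 252: 0, 256: 0}
6.8 [544.93676342  43.02403635 224.74069463] [-0.83344644  6.46622359 -0.04549589] [-3.59227731e-04  8.29919536e-01 -5.57882934e-01  2.58810509e-04]
```

Request:
{"name": "carry_out", "arguments": {"increments": [[-0.15, 0.4, 0, 0, 0, 0], [-0.37, 0.93, 0, 0, 0, 0], [-0.37, 0.93, 0, 0, 0, 0], [0, 0, 3.8, 0, 0, 0], [0, 0, 3.8, 0, 0, 0], [-0.21, -4.3, 0, 0, 0, 0.129], [-0.21, -4.3, 0, 0, 0, 0.129], [-0.21, -4.3, 0, 0, 0, 0.129], [-0.21, -4.3, 0, 0, 0, 0.129], [-0.21, -4.3, 0, 0, 0, 0.129], [-0.21, -4.3, 0, 0, 0, 0.129], [-0.21, -4.3, 0, 0, 0, 0.129], [-0.21, -4.3, 0, 0, 0, 0.129], [0, 0, 0, 0, 0, 0], [0, 0, 0, 0, 0, 0]]}}

```text
clock: 8.3
ee_pos: [517.9, -281.9, 300.8]
eef_rot: [0.001, 0.997, -0.08, 0.0]
ft_force: [0.4, 0.3, -0.5]
grip_width: 0.6
grip_force: 0.0
```

```bash
python3 chk.py s7; python3 - <<'E'
from h import *
t=optics.grab_frame("top")[:,:,::-1]; cv2.imwrite("pics/t7.png",t); s=cv2.imread("pics/s7.png")
a=cv2.resize(s[190:350,150:350],None,fx=2,fy=2,interpolation=cv2.INTER_CUBIC); c=cv2.resize(t[165:275,160:350],(400,231),interpolation=cv2.INTER_CUBIC)
w=cv2.resize(t[170:235,165:265],(600,390),interpolation=cv2.INTER_CUBIC)
z=np.zeros((320,400,3),np.uint8); z[:231]=c
cv2.imwrite("pics/e7.png",np.hstack([a,z])); cv2.imwrite("pics/w7.png",w)
E
```

```text
{60: 13, 64: 13, 68: 13, 72: 13, 76: 13, 80: 13, 84: 13, 88: 13, 92: 13, 96: 13, 100: 13, 104: 13, 108: 13, 112: 13, 116: 13, 120: 13, 124: 10, 128: 4, 132: 2, 136: 0, 140: 0, 144: 0, 148: 1, 152: 0, 156: 0, 160: 0, 164: 0, 168: 0, 172: 7, 176: 11, 180: 2, 184: 3, 188: 11, 192: 12, 196: 5, 200: 0, 204: 0, 208: 0, 212: 0, 216: 0, 220: 0, 224: 0, 228: 0, 232: 0, 236: 3, 240: 2, 244: 0, 248: 0, 252: 0, 256: 0}
8.35 [ 518.48465017 -280.0165897   300.68604445] [0.06139134 0.2074867  0.4156963 ] [ 1.52199453e-04  9.96856141e-01 -7.92326250e-02  3.45485910e-05]
```

View pics/e7.png

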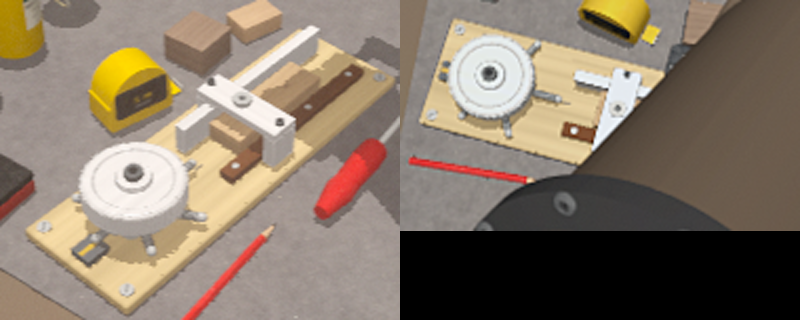

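```bash
python3 - <<'E'
from h import *
t=cv2.imread("pics/t7.png"); hsv=cv2.cvtColor(t,cv2.COLOR_BGR2HSV)
yd=np.array([.1593,.9872]);xd=np.array([.9872,-.1593]);wc=np.array([563.3,-8])
# silvery pixels outside wheel, z=24 plane
for lo,hi in((-60,-30),(-30,30),(30,100)):pass
P=[]
for v in range(175,235):
  for u in range(170,262):
    if hsv[v,u,1]<70:
      q=onz("top",(u,v),26)-wc; r_=np.hypot(*q); a=np.degrees(np.arctan2(q@xd,-(q@yd)))
      if 50<r_<76: P.append((a,r_,u,v))
P=np.array(P)
for k in range(-180,180,60):
  s=P[abs((P[:,0]-k+180)%360-180)<15]; 
  if len(s): print(k,len(s),"ang",s[:,0].mean().round(1),"rmax",s[:,1].max().round(1))
E
```

```text
Traceback (most recent call last):
  File "h.py", line 7, in onz
    o,d=ray(n,uv); return (o+d*(z-o[2])/d[2])[:2]
        ~~~^^^^^^
  File "h.py", line 4, in ray
    c=optics.calibration(n); f=210/np.tan(np.radians(c["vertical_fov"]/2)); E=np.array(c["extrinsics"])
ValueError: time passes only in moves, steps and waits
```

View pics/w7.png

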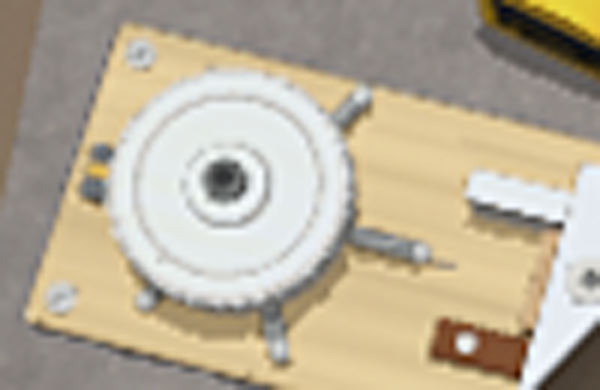

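The long screw (tip at about (420,253) in the crop) points down the lane. Descending behind the blank.

Request:
{"name": "carry_out", "arguments": {"increments": [[0, 0, -4, 0, 0, 0], [0, 0, -3, 0, 0, 0], [0, 0, -2, 0, 0, 0], [0, 0, -1, 0, 0, 0], [0, 0, 0, 0, 0, 0], [0.08, 0.5, 0, 0, 0, 0], [0.16, 0.99, 0, 0, 0, 0], [0, 0, 0, 0, 0, 0], [0, 0, 0, 0, 0, 0]]}}

```text
clock: 9.3
ee_pos: [521.7, -264.0, 201.5]
eef_rot: [0.0, 0.997, -0.078, 0.001]
ft_force: [-0.3, 0.3, -0.3]
grip_width: 0.5
grip_force: 0.0
```

```bash
python3 - <<'E'
from h import *
s=optics.grab_frame("scene")[:,:,::-1]; t=optics.grab_frame("top")[:,:,::-1]
cv2.imwrite("pics/s8.png",s);cv2.imwrite("pics/t8.png",t)
cv2.imwrite("pics/e8.png",np.hstack([cv2.resize(s[150:310,230:380],(560,597),interpolation=cv2.INTER_CUBIC),cv2.resize(t[190:300,230:270],(217,597))]))
E
```

```text
(no output)
```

View pics/e8.png

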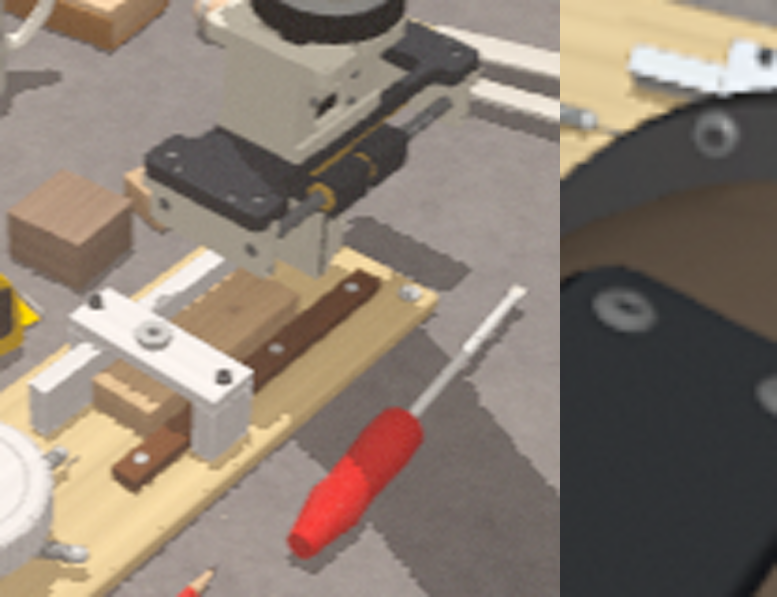

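Request:
{"name": "carry_out", "arguments": {"increments": [[0.06, 0.4, 0, 0, 0, 0], [0.06, 0.4, 0, 0, 0, 0], [0.06, 0.4, 0, 0, 0, 0], [0.06, 0.4, 0, 0, 0, 0], [0.07, 0.4, 0, 0, 0, 0], [0.06, 0.4, 0, 0, 0, 0], [0.06, 0.4, 0, 0, 0, 0], [0.07, 0.4, 0, 0, 0, 0], [0.06, 0.4, 0, 0, 0, 0], [0.03, 0.2, 0, 0, 0, 0], [0, 0, 0, 0, 0, 0]]}}

```text
clock: 10.5
ee_pos: [527.3, -226.2, 200.7]
eef_rot: [-0.0, 0.997, -0.079, -0.0]
ft_force: [-0.5, 0.2, 0.3]
grip_width: 0.2
grip_force: 0.0
```

Request:
{"name": "carry_out", "arguments": {"increments": [[0.02, 0.1, 0, 0, 0, 0], [0.02, 0.1, 0, 0, 0, 0], [0.01, 0.1, 0, 0, 0, 0], [0.02, 0.1, 0, 0, 0, 0], [0.01, 0.1, 0, 0, 0, 0], [0, 0, 0, 0, 0, 0]]}}

```text
clock: 11.1
ee_pos: [528.0, -221.5, 200.7]
eef_rot: [-0.0, 0.997, -0.079, -0.0]
ft_force: [-1.0, -0.9, 0.3]
grip_width: 0.3
grip_force: 0.1
```

```bash
python3 - <<'E'
from h import *
s=optics.grab_frame("scene")[:,:,::-1]; cv2.imwrite("pics/s9.png",s)
cv2.imwrite("pics/e9.png",cv2.resize(s[210:310,200:320],(720,600),interpolation=cv2.INTER_CUBIC))
E
```

```text
(no output)
```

View pics/e9.png

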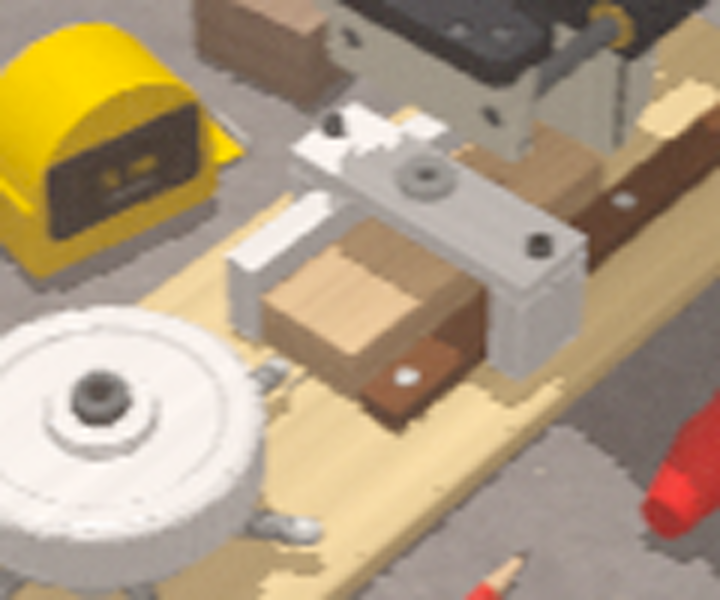

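The blank's front is just past the guide end, a few mm short of the screw tip at (270,375). Creeping on until force shows contact.

Request:
{"name": "carry_out", "arguments": {"increments": [[0.02, 0.1, 0, 0, 0, 0], [0.02, 0.1, 0, 0, 0, 0], [0.01, 0.1, 0, 0, 0, 0], [0, 0, 0, 0, 0, 0]]}}

```text
clock: 11.55
ee_pos: [528.5, -218.4, 200.7]
eef_rot: [-0.0, 0.997, -0.079, -0.0]
ft_force: [0.3, -0.2, -0.2]
grip_width: 0.9
grip_force: 0.1
```

Request:
{"name": "carry_out", "arguments": {"increments": [[0.02, 0.1, 0, 0, 0, 0], [0.01, 0.1, 0, 0, 0, 0], [0, 0, 0, 0, 0, 0]]}}

```text
clock: 11.85
ee_pos: [528.8, -216.4, 200.8]
eef_rot: [-0.0, 0.997, -0.079, 0.0]
ft_force: [-0.2, 0.5, -0.6]
grip_width: 0.7
grip_force: 0.1
```

Request:
{"name": "carry_out", "arguments": {"increments": [[0.02, 0.1, 0, 0, 0, 0], [0.01, 0.1, 0, 0, 0, 0], [0, 0, 0, 0, 0, 0]]}}

```text
clock: 12.15
ee_pos: [529.1, -214.5, 200.7]
eef_rot: [-0.0, 0.997, -0.079, -0.0]
ft_force: [0.4, -0.7, 1.2]
grip_width: 0.5
grip_force: 0.1
```

```bash
python3 - <<'E'
from h import *
s=optics.grab_frame("scene")[:,:,::-1]; cv2.imwrite("pics/s10.png",s)
g=cv2.cvtColor(s,cv2.COLOR_BGR2GRAY)
# profile along jig y at z=31, from blank top over the front edge, at several jig x
for wy in(-8,):
  yd=np.array([.1593,.9872]);xd=np.array([.9872,-.1593]);O=np.array([563.3,wy])-125*yd
  for f in("s9","s10"):
    g=cv2.cvtColor(cv2.imread(f"pics/{f}.png"),cv2.COLOR_BGR2GRAY).astype(np.float32)
    for x in(-8,0,8):
      ys=np.arange(34,64,1.5); px=np.array([proj("scene",(*(O+x*xd+y*yd),31)) for y in ys],np.float32)
      v=cv2.remap(g,px[:,0].copy(),px[:,1].copy(),cv2.INTER_LINEAR).ravel(); k=np.argmin(np.diff(v)); print(f,x,"front edge y",ys[k]+.75)
E
```

```text
s9 -8 front edge y 42.25
s9 0 front edge y 42.25
s9 8 front edge y 42.25
s10 -8 front edge y 49.75
s10 0 front edge y 49.75
s10 8 front edge y 49.75
```

Request:
{"name": "carry_out", "arguments": {"increments": [[0.01, 0.1, 0, 0, 0, 0], [0.02, 0.1, 0, 0, 0, 0], [0, 0, 0, 0, 0, 0]]}}

```text
clock: 12.5
ee_pos: [529.4, -212.4, 200.7]
eef_rot: [-0.0, 0.997, -0.079, -0.0]
ft_force: [0.5, -0.9, 0.8]
grip_width: 0.7
grip_force: 0.1
```

Request:
{"name": "carry_out", "arguments": {"increments": [[0.01, 0.1, 0, 0, 0, 0], [0, 0, 0, 0, 0, 0]]}}

```text
clock: 12.7
ee_pos: [529.5, -211.5, 200.7]
eef_rot: [-0.0, 0.997, -0.079, -0.0]
ft_force: [-1.5, -0.6, -0.4]
grip_width: 0.5
grip_force: 0.2
```

Request:
{"name": "carry_out", "arguments": {"increments": [[0.02, 0.1, 0, 0, 0, 0], [0, 0, 0, 0, 0, 0]]}}

```text
clock: 12.9
ee_pos: [529.6, -210.9, 200.8]
eef_rot: [0.0, 0.997, -0.079, 0.0]
ft_force: [0.1, -1.1, 0.8]
grip_width: 0.4
grip_force: 0.7
```

```bash
cat > fr.py <<'E'
from h import *
import sys
s=optics.grab_frame("scene")[:,:,::-1]; cv2.imwrite(f"pics/{sys.argv[1]}.png",s)
yd=np.array([.1593,.9872]);xd=np.array([.9872,-.1593]);O=np.array([563.3,-8])-125*yd
g=cv2.cvtColor(s,cv2.COLOR_BGR2GRAY).astype(np.float32)
for x in(-12,-8,0,8):
  ys=np.arange(34,70,.5); px=np.array([proj("scene",(*(O+x*xd+y*yd),31)) for y in ys],np.float32)
  v=cv2.GaussianBlur(cv2.remap(g,px[:,0].copy(),px[:,1].copy(),cv2.INTER_LINEAR).ravel()[None],(5,1),0)[0]; print(x,"front edge y",ys[np.argmin(np.diff(v))]+.25)
print(prof("scene",s)[236],[prof("scene",s)[a] for a in(232,236,240,244,248)],readout.observe()["ft_force"])
E
python3 fr.py s11
```

```text
-12 front edge y 52.75
-8 front edge y 52.75
0 front edge y 52.75
8 front edge y 52.75
3 [0, 3, 2, 0, 0] [-0.91357932 -1.9079521   0.06175978]
```

Request:
{"name": "carry_out", "arguments": {"increments": [[0.01, 0.08, 0, 0, 0, 0], [0, 0, 0, 0, 0, 0], [0, 0, 0, 0, 0, 0]]}}

```text
clock: 13.25
ee_pos: [529.7, -210.4, 200.8]
eef_rot: [0.0, 0.997, -0.079, 0.0]
ft_force: [-1.5, -5.1, 0.5]
grip_width: 0.5
grip_force: 2.0
```

```bash
python3 fr.py s12
```

```text
-12 front edge y 53.25
-8 front edge y 52.75
0 front edge y 52.75
8 front edge y 52.75
3 [0, 3, 2, 0, 0] [-0.55276136 -4.10036432  0.9847499 ]
```

The finger reads 5 N, the blank has stopped, and the turret hasn't moved. Backing straight off, then up.

Request:
{"name": "carry_out", "arguments": {"increments": [[-0.02, -0.1, 0, 0, 0, 0], [-0.08, -0.5, 0, 0, 0, 0], [-0.16, -1, 0, 0, 0, 0], [-0.16, -1, 0, 0, 0, 0], [0, 0, 3, 0, 0, 0], [0, 0, 4, 0, 0, 0], [0, 0, 4, 0, 0, 0], [0, 0, 4, 0, 0, 0], [0, -4, 0, 0, 0, 0], [-2, -4, 0, 0, 0, 0], [-2, -4, 0, 0, 0, 0], [-2, -4, 0, 0, 0, 0], [-2, -4, 0, 0, 0, 0], [-2, -4, 0, 0, 0, 0], [-2, -4, 0, 0, 0, 0], [0, 0, 0, 0, 0, 0], [0, 0, 0, 0, 0, 0]]}}

```text
clock: 15.0
ee_pos: [403.7, -517.5, 350.4]
eef_rot: [-0.0, 0.997, -0.081, -0.0]
ft_force: [1.2, 0.2, 0.0]
grip_width: 0.4
grip_force: 0.0
```

```bash
python3 fr.py s13; python3 - <<'E'
from h import *
t=np.ascontiguousarray(optics.grab_frame("top")[:,:,::-1]); cv2.imwrite("pics/t13.png",t)
g=cv2.cvtColor(t,cv2.COLOR_BGR2GRAY).astype(np.float32)
yd=np.array([.1593,.9872]);xd=np.array([.9872,-.1593]);O=np.array([563.3,-8])-125*yd
for x in(-8,0,8):
  for nm,ys in(("front",np.arange(25,60,1.)),("rear",np.arange(-90,-50,1.))):
    px=np.array([proj("top",(*(O+x*xd+y*yd),31)) for y in ys],np.float32)
    v=cv2.remap(g,px[:,0].copy(),px[:,1].copy(),cv2.INTER_LINEAR).ravel(); k=np.argmax(abs(np.diff(v))); print(nm,x,ys[k]+.5,v[k],v[k+1])
E
python3 ang.py pics/t13.png
```

```text
-12 front edge y 52.75
-8 front edge y 52.75
0 front edge y 52.75
8 front edge y 52.75
3 [0, 3, 2, 0, 0] [0.37402044 0.46392231 0.05453818]
front -8 55.5 161.40625 169.49316
rear -8 -70.5 172.88477 162.0
front 0 56.5 158.22168 133.85742
rear 0 -69.5 172.23438 163.23828
front 8 50.5 171.00586 176.60938
rear 8 -69.5 173.03906 161.56445
-180 105 ang 1.3 rmax 76.0
-120 40 ang -114.8 rmax 75.9
-60 25 ang -62.3 rmax 68.9
0 37 ang 1.1 rmax 73.7
60 76 ang 64.1 rmax 75.9
120 68 ang 118.3 rmax 75.9
```

```bash
python3 -c "
from station import r
print(r.hand_in())"
```

```text
the job is handed in; nothing more can be done
None
```

The job is handed in: the longest stop screw is clicked in facing down the lane (camera angle about 1° off, within the 3 mm tolerance), the blank was pushed until it stopped against the screw and did not shift when the finger backed off, and the arm is clear of everything; the hand-in returned no verdict.

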